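# Cock and load the bench impact tester

## Task

Get the bench impact tester ready for its next shot. First draw the sprung striker arm back by its upright post until the hair-trigger hook has clicked in front of its toe pin, go no harder than lightly onto the rubber bumper behind it, ease the arm gently onto the hook and let go of it, never letting it fly back and never touching the hook. Then take the tall plain solid disc, set it flat on the floor of the square nest in front of the anvil, and let go, with the arm still hooked and the hollow collar and the low flat disc left where they are.

Things in the scene. Friction and masses are not known exactly. Their poses are not given: they have to be found in the camera images.
- tester: Impact tester: white base plate 310 x 280 x 12 mm, fixed on the table, yaw within 0.35 rad. Origin at table level; own x points away from the robot at yaw 0, z up. The plate spans -165 to +145 mm in its x and -155 to +125 mm in its y. (x, y) offsets below are in this frame, heights are above the table.
- anvil (a point): Centre of the top of the steel anvil block, 40 mm wide, 30 mm thick, top 58 mm high, which forms one side of the nest.
- pivot (a point): Vertical hinge axis of the striker arm, at (-40, 70) mm on the tester, 34 mm high; its spindle is 62 mm high. The arm is a steel bar 14 mm wide, 27 to 41 mm high. Beyond its head it ends in an upright toe pin, 10 mm diameter, 168 mm from this axis, top 46 mm high.
- post (a point): Point 88 mm high on the axis of the black upright round post by which the striker arm is drawn: 16 mm diameter, 140 mm from the hinge axis, free from 50 mm (top of the steel head) to 108 mm high. The head, 34 mm along the arm x 26 mm, fills the nest while the arm is at rest.
- striker (a joint): Arm angle, rad. 0: at rest by the anvil, arm pointing 35 degrees clockwise (from above) of the tester's x. Grows as the arm is drawn back, clockwise from above. The spring resists, at the post, with 3.4 N at rest rising evenly to 10 N when drawn. The pin hooks somewhere from 0.82 to 1.10 rad, depending on where the catch block is clamped.
- catch (a point): Middle of the catch's range, on the tester at (-40, -98) mm, 34 mm high: the toe pin is hooked within 20 mm of here either way along the tester's x. Hook and bumper sit on one aluminium block clamped anywhere in that range on a slot; its true place is not reported. The hook clicks shut by itself once the pin has passed it.
- hook (a joint): Angle of the hair-trigger hook, rad: a small steel lever on a vertical pin, 26 to 42 mm high, just outside the sweep of the toe pin. 0 is shut, held by a weak spring; the passing pin pushes it open about 0.12 rad (1 to 2 N more at the post), then it snaps back to 0 with its tooth in front of the pin. A light touch on it can fire the arm.
- bumper (a joint): Travel (m) of the black rubber bumper, 16 mm diameter, 34 mm high, on the catch block behind the hooked place. 0 until the toe pin meets it, about 2.5 mm of post travel past the hooked place; then it yields at 2.5 N per mm, felt at the post as 3.6 N more per mm of post travel. Over 4 mm is too hard.
- nest (a point): Centre of the nest's floor, 12 mm high, at (75, -10) mm on the tester. A square 44 x 44 mm inside, turned 35 degrees clockwise of the tester's axes (two sides lie along the arm at rest). Three sides are lips 4 mm high, 3 mm thick; the fourth, counter-clockwise of the resting arm, is the anvil's face. Free once the arm is drawn back.
- disc_mid (a point): Centre (18 mm above its underside) of the tall plain solid disc to load: off-white plastic, 40 mm diameter, 36 mm tall, standing upright on the table to the left or right of the tester; bottom edge rounded 2.5 mm.
- collar_mid (a point): Centre of a hollow steel collar, 44 mm diameter, 24 mm bore, 30 mm tall, standing on the table. Not part of the job: leave it.
- flat_disc_mid (a point): Centre of a low flat disc of off-white plastic, 60 mm diameter, 12 mm tall, lying on the table. Not part of the job: leave it.
There are look-alikes about, which are no part of the job. Leave any green or pink look-alike of the part that bears disc_mid alone.

How it is judged (in metres and radians):
On the way:
1. the striker arm is drawn back, hooked, still and let go (value of joint striker above 0.8 rad and velocity of joint striker between -0.1 and 0.1 rad/s and contact force between striker and the fingers below 0.2 N and contact force between striker and the arm below 0.2 N), for 0.3 s.
At the end, for the whole second after the job is handed in: The striker arm stays hooked, drawn back beyond 0.80 rad with the hook closed (under 0.05 rad), and the tall disc stands upright (within 0.06 rad) on the nest floor (within 1.5 mm of flat down), centred within 5 mm, everything let go (value of joint striker above 0.8 rad and value of joint hook below 0.05 rad and horizontal distance between disc_mid and nest below 0.005 m and z of disc_mid in the frame of nest below 0.0195 m and angle between disc_mid's own z axis and vertical below 0.06 rad and velocity of joint striker above -0.1 rad/s); the robot touches nothing.
It fails at once if the striker arm flies back (faster than 1.5 rad/s towards the anvil) (velocity of joint striker below -1.5 rad/s).
It fails at once if the rubber bumper is pushed in by more than 4 mm (arm drawn too hard) (value of joint bumper above 0.004 m).
It fails at once if the robot touches the hook (more than 0.5 N) (contact force between hook and the fingers above 0.5 N or contact force between hook and the arm above 0.5 N).
It fails at once if the collar or the flat disc is moved by more than 20 mm (distance of any of collar_mid, flat_disc_mid from where it was at the start of the episode above 0.02 m).
It also fails if it takes over 72 s, if anything falls off the work surface, if the arm or the gripper's body presses on something with over 40 N, if the wrist force passes 120 N, or if a joint passes its speed limit or range.

## Robot

A 6-joint arm with a two-finger parallel gripper is mounted at the origin on the work surface. World frame = base frame: x ahead of the robot, y to its left, z up, the work surface at z = 0. Lengths are in mm, angles in rad, forces in N, time in s.
With the tool pointing down it reaches from about 275 to 750 mm from the base axis. Payload 10.2 kg.
Tool frame: the origin (TCP) lies on the front face of the gripper's body, between the roots of the fingers; the fingertips stand 73 mm ahead of it and the grasp point (between the pads) lies 54 mm ahead of it; z points along the fingers, y is the direction in which the jaws open and shut (so a half turn about z gives the same grasp; the last joint's range is limited). The gripper opens to 85 mm and grips with 20 to 120 N. Pads are 22 mm wide; open, the fingers measure 114 mm over their backs; the gripper's body (76 mm by 85 mm) begins 54 mm behind the grasp point. The pads swing forward as they close: fully open they stand 13 mm farther back than shut.
Start: joints at [0.886, 0.313, 1.498, -0, 1.331, -0.223], TCP at [233.932, 470.008, 303.894] pointing down, gripper open.
Joint ranges: [-2.94, 2.94], [-0.97, 2.17], [0.19, 2.56], [-1.23, 4.37], [0.02, 3.11], [-2.88, 2.88]. Speed limits (rad/s): [2.39, 2.39, 3.01, 3.14, 3.14, 3.14].

## Interface

Orientations are given as a unit quaternion [w, x, y, z].
In Python, from rig import ctrl gives the robot as it stands.
- The arm moves only by the tool move_arm, never from a script. Its argument "series" is a list of rows, each a list of 3 entries, a list of its own where there are three numbers: the shift along the tool's x, y, z in mm, then the turn about the tool's z in degrees, then the opening, from 0 (shut) to 1 (fully open). In form: [[[tx, ty, tz], yaw, grip], ...]. A call has 1 to 10 rows; each row is the pose to reach, as a shift and turn from the pose commanded when the call began, along the tool's axes at that moment; what a row does not reach only later rows make up. A row lasts 1/8 s, in which the tool goes at most 62.5 mm and 10.7 degrees, less where a joint would pass 70% of its speed; a pose out of reach is approached as far as the arm can. A call with a gripper value outside its range is refused whole. The fingers move at their own pace and stop on an object; "force" is the grip in N (left out, the last holds). Time passes only in rows, so rows that repeat a pose let the fingers close. It gives the time, the measured TCP pose, the force and the opening at its end, in the units of the state.
- ctrl.sense(): the state, without advancing time (a new reading comes with each control period).
- ctrl.capture(name): name is "scene" or "top"; returns (picture, depth): 384x512x3 uint8, red, green, blue; 384x512 float32, mm along the optical axis (not along the pixel's ray), 0 where there is no reading.
- ctrl.camera_model(name): a dict with "fov_y" (degrees; the focal length in pixels is half the picture's height over the tangent of half this angle, whatever the lens; pixels are square), "cx", "cy" (the principal point, pixels), "rvec" (rotation vector, rad) and "tvec" (3), from world to camera coordinates, as OpenCV has them. Camera axes: x right, y down, z forward; pixel columns grow to the right and rows downward; lengths in mm; the calibration is good to about 2 mm. A picture is of the moment at which its call begins. camera_model takes no time and is no camera call.
- ctrl.finish_job(): hands the job in, once; it reports no verdict.
The state is a dict: "time_s": time; "joints": joint angles; "dq": joint speeds; "tau": joint torques, N m; "eef_pos": TCP position; "ee_rot": TCP orientation; "force": force on the tool from outside, world axes, zero at the start; "wrist_torque": the same for the moment, N m; "grip_width": opening from 0.0 (shut) to 1.0 (fully open).
Only numpy, scipy, OpenCV 4.12 (cv2) and the standard library are available. Lean on these libraries where they do the work, as an engineer would, in place of code of your own. Each camera call takes 0.05 s, during which the arm holds its last target.

## Working session

There is one attempt and no reset: what is moved stays moved. The work goes in short steps, Python scripts to look and compute and a tool call to move; the robot and the scene stay as the last step left them, time stands still between calls to the robot, and variables do not carry over. Pictures are saved under pics/ and viewed, and the job is handed in when it is done.

Besides the shell and the picture viewer there is one more tool, called after ">>>" as name(argument=value, ...), one argument or row to a line, values as JSON. move_arm: Moves the arm, as the interface text tells. Its arguments: {"type":"object","properties":{"series":{"type":"array","items":{"type":"array"}},"force":{"type":"number"}},"required":["series"]}

```bash
mkdir -p pics; ls; cat > h.py <<'E'
import numpy as np,cv2,sys
from rig import ctrl
def cam(n):
    m=ctrl.camera_model(n); f=192/np.tan(np.radians(m['fov_y'])/2)
    R=cv2.Rodrigues(np.array(m['rvec'],float))[0]; t=np.array(m['tvec'],float)
    K=np.array([[f,0,m['cx']],[0,f,m['cy']],[0,0,1]]); return K,R,t,m
def ray(n,u,v,z):
    K,R,t,_=cam(n); d=R.T@np.linalg.inv(K)@np.array([u,v,1.]); c=-R.T@t
    return c+d*(z-c[2])/d[2]
def proj(n,p):
    K,R,t,_=cam(n); q=K@(R@np.array(p,float)+t); return q[:2]/q[2]
E
python3 - <<'E'
from h import *
for n in('scene','top'):
    p,d=ctrl.capture(n); cv2.imwrite(f'pics/{n}0.png',cv2.resize(p[:,:,::-1],None,fx=1.5,fy=1.5,interpolation=cv2.INTER_CUBIC)); np.savez(f'{n}0.npz',p=p,d=d)
    print(cam(n)[3], (d>0).mean())
print(ctrl.sense())
E
```

```text
pics
{'fov_y': 56.13819101338044, 'cx': 246.9668584366645, 'cy': 194.26925854365257, 'rvec': array([ 0.71732251,  2.48101111, -1.29050847]), 'tvec': array([ 428.49321988, -124.4136198 , 1146.18174598])} 0.9960428873697916
{'fov_y': 51.40747010173094, 'cx': 263.8646830045277, 'cy': 199.68386589593703, 'rvec': array([ 2.16065447, -2.1588597 ,  0.12408205]), 'tvec': array([  32.18743558,  540.0077517 , 1024.85599581])} 0.9960276285807291
{'time_s': 0.1, 'joints': array([ 8.85608828e-01,  3.13371382e-01,  1.49832211e+00, -5.33368489e-06,
        1.33098840e+00, -2.23376232e-01]), 'dq': array([ 0.00054765, -0.00266514, -0.00139111,  0.00148162, -0.0008393 ,
        0.00024059]), 'tau': array([ 4.14733076e-03, -4.12898576e+01, -2.60136491e+01, -1.17042132e-04,
        3.07333197e-03,  2.45475235e-05]), 'eef_pos': array([233.8368175 , 469.89640161, 303.41853586]), 'ee_rot': array([-2.36660079e-04,  2.28858563e-01,  9.73459533e-01, -4.90517180e-04]), 'force': array([ 0.21220652, -0.4874635 , -0.04999468]), 'wrist_torque': array([-0.01123587,  0.02377769,  0.04931383]), 'grip_width': 1.0024620270985436}
```

View pics/scene0.png

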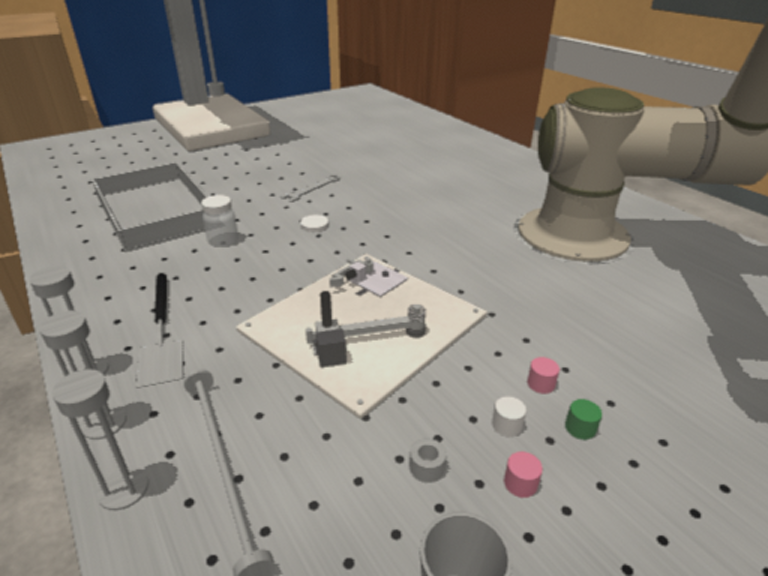

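View pics/top0.png

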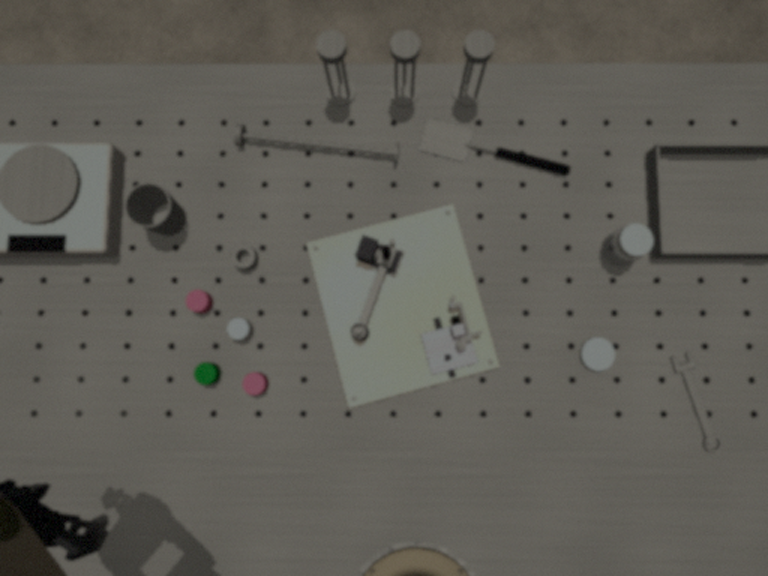

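The scene view shows the plate, with the white disc at about (509,416) and the collar at (428,460). In the top view the disc is at (238,329), the plate spans (310..497, 207..405), and the catch block is near (460,335). Next I'll measure the plate, disc and post.

```bash
cat > m1.py <<'E'
from h import *
p=np.load('top0.npz')['p']; d=np.load('top0.npz')['d']
hsv=cv2.cvtColor(p,cv2.COLOR_RGB2HSV)
print('plate px',p[240,225],hsv[240,225],'table',p[200,190],hsv[200,190],'disc',p[219,158])
roi=np.zeros(p.shape[:2],bool); roi[120:290,190:345]=1
g=p.astype(int)
m=(roi&(p.max(2)>125)).astype(np.uint8)
m=cv2.morphologyEx(m,cv2.MORPH_CLOSE,np.ones((25,25)))
m=cv2.morphologyEx(m,cv2.MORPH_OPEN,np.ones((9,9)))
cs,_=cv2.findContours(m,cv2.RETR_EXTERNAL,cv2.CHAIN_APPROX_NONE); c=max(cs,key=cv2.contourArea)
W=np.array([ray('top',u,v,12)[:2] for u,v in c[:,0]],np.float32)
r=cv2.minAreaRect(W); print('rect',r); b=cv2.boxPoints(r); print(b)
o=p.copy(); cv2.drawContours(o,[c],-1,(255,0,0),1); cv2.imwrite('pics/m1.png',cv2.resize(o[100:300,100:360,::-1],None,fx=3,fy=3))
# long axis is x(310)
ang=None
for i in range(4):
    e=b[(i+1)%4]-b[i]
    if e[0]>0 and e[0]>abs(e[1]): print('yaw',np.arctan2(e[1],e[0]),np.linalg.norm(e))
    print(np.linalg.norm(e))
K,R,t,_=cam('top')
for u,v in((225,240),(158,219),(190,200)):
    q=R.T@(np.linalg.inv(K)@np.array([u,v,1.])*d[v,u]-t); print('depthpt',q)
E
python3 m1.py
```

```text
plate px [121 122 112] [ 33  21 122] table [100  98  91] [ 23  23 100] disc [121 125 125]
rect ((535.269775390625, 23.3802490234375), (300.0911560058594, 269.5853271484375), 15.04024887084961)
[[ 355.38583   114.618965]
 [ 425.3426   -145.73138 ]
 [ 715.1537    -67.85847 ]
 [ 645.19696   192.49188 ]]
269.58533
yaw 0.26250196 300.0911
300.0911
269.58533
300.09113
depthpt [433.96108515 136.36692846  10.92201415]
depthpt [488.22967437 310.44664573  36.07441446]
depthpt [542.45065578 233.94709152   2.26345962]
```

```bash
sed -i 's/>125)/>112)/' m1.py; python3 m1.py; cat > m2.py <<'E'
from h import *
for n in('top','scene'):
    z=np.load(n+'0.npz'); p,d=z['p'],z['d']; K,R,t,_=cam(n)
    v,u=np.mgrid[:384,:512]; P=(np.stack([u,v,np.ones_like(u)],-1)@np.linalg.inv(K).T*d[...,None]-t)@R
    np.save(n+'P.npy',P)
    h=np.clip((P[...,2]+5)*2.2,0,255).astype(np.uint8)
    o=cv2.applyColorMap(h,cv2.COLORMAP_JET)
    c=o[100:300,100:360] if n=='top' else o[130:330,140:400]
    cv2.imwrite(f'pics/h_{n}.png',cv2.resize(c,None,fx=3,fy=3,interpolation=cv2.INTER_NEAREST))
E
python3 m2.py
```

```text
plate px [121 122 112] [ 33  21 122] table [100  98  91] [ 23  23 100] disc [121 125 125]
rect ((535.8069458007812, 23.484344482421875), (307.6978759765625, 277.7348937988281), 15.019135475158691)
[[ 351.22726  117.73932]
 [ 423.19992 -150.50797]
 [ 720.3866   -70.77063]
 [ 648.41394  197.47665]]
277.7349
yaw 0.26213342 307.69785
307.69785
277.7349
307.69785
depthpt [433.96108515 136.36692846  10.92201415]
depthpt [488.22967437 310.44664573  36.07441446]
depthpt [542.45065578 233.94709152   2.26345962]
```

View pics/m1.png

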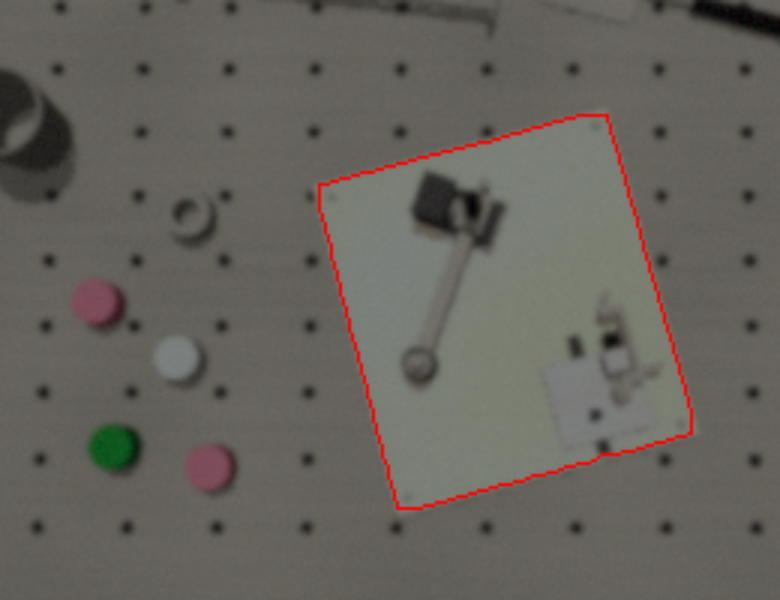

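View pics/h_top.png

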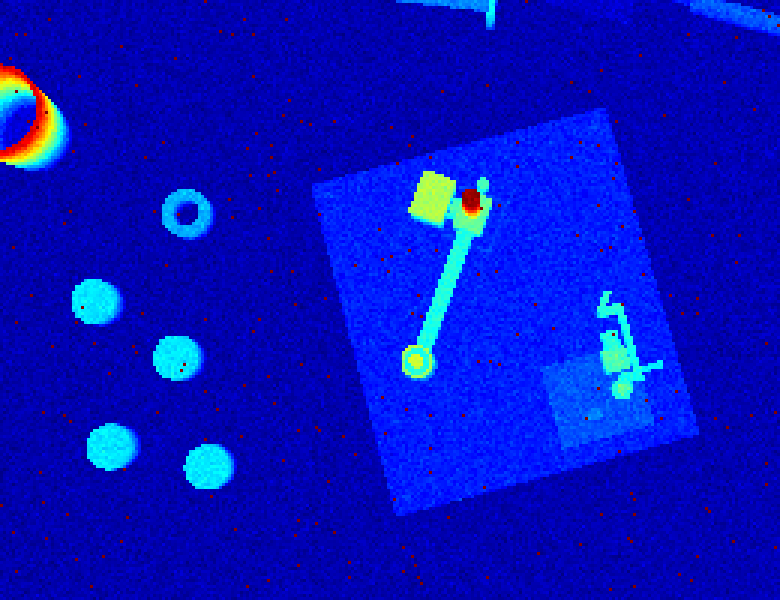

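View pics/h_scene.png

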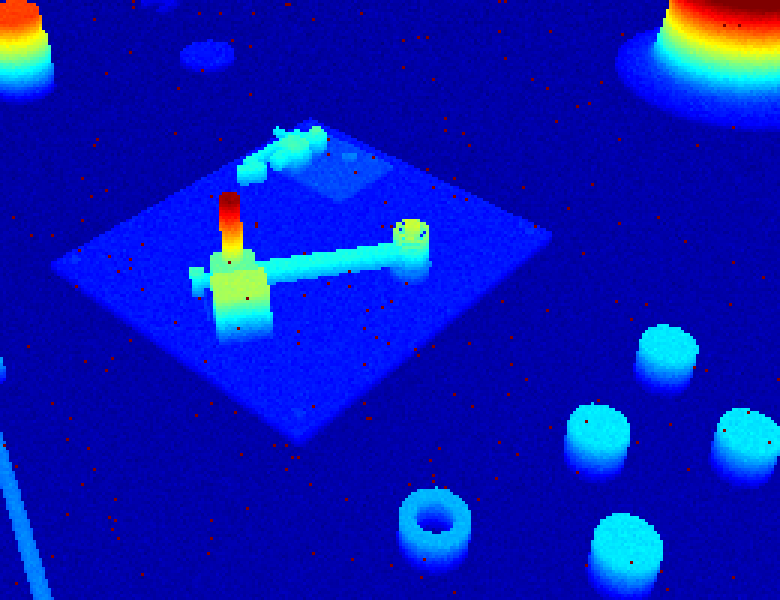

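The depth views show the disc, collar, post (at (470,200) in the top crop), spindle and catch hook clearly. I'll take metric fits from the depth clouds.

```bash
cat > m3.py <<'E'
from h import *
ps={n:np.load(n+'0.npz')['p'] for n in('top','scene')}
PP={n:np.load(n+'P.npy') for n in('top','scene')}
res={}
for n in PP:
    P=PP[n]; z=cv2.medianBlur(P[...,2].astype(np.float32),3); P=P.copy()
    near=(abs(P[...,0]-535)<230)&(abs(P[...,1]-25)<230)
    m=((z>6.5)&near).astype(np.uint8)
    N,L,S,_=cv2.connectedComponentsWithStats(m); i=1+np.argmax(S[1:,4]); mm=(L==i).astype(np.uint8)
    pl=(L==i)&(z<19)&(z>6)
    q=P[pl][:,:2].astype(np.float32); q=q
    # robust rect via hull of mask
    cs,_=cv2.findContours(cv2.morphologyEx(mm,cv2.MORPH_OPEN,np.ones((3,3))),cv2.RETR_EXTERNAL,cv2.CHAIN_APPROX_NONE);c=max(cs,key=cv2.contourArea)
    W=np.array([ray(n,u,v,12)[:2] for u,v in c[:,0]],np.float32)
    r=cv2.minAreaRect(W); b=cv2.boxPoints(r)
    print(n,'plate',r,'plate z',np.median(z[pl]),'table',np.median(z[(abs(z)<6)]))
    for k in range(4):
        e=b[(k+1)%4]-b[k]
        if e[0]>abs(e[1]): yaw=np.arctan2(e[1],e[0]); print(' yaw',yaw)
    c_=np.array(r[0]); Rm=np.array([[np.cos(yaw),-np.sin(yaw)],[np.sin(yaw),np.cos(yaw)]])
    O=c_-Rm@np.array([-10,-15]); print(' origin',O, 'pivot pred',O+Rm@[-40,70],'nest',O+Rm@[75,-10],'catch',O+Rm@[-40,-98])
    a=yaw-np.radians(35); pr=O+Rm@[-40,70]+140*np.array([np.cos(a),np.sin(a)]); print(' post pred',pr)
    s=(z>75)&(abs(P[...,0]-pr[0])<40)&(abs(P[...,1]-pr[1])<40)
    s2=(z>102)&s; print(' post',np.median(P[s],0),P[s].min(0),P[s].max(0),s.sum(),'top',np.mean(P[s2],0),s2.sum())
    pv=O+Rm@[-40,70]; s=(z>55)&(np.hypot(P[...,0]-pv[0],P[...,1]-pv[1])<30); print(' spindle',P[s].mean(0),s.sum())
    # white discs tops
    s=(z>33.5)&(z<40)&(np.hypot(P[...,0]-488,P[...,1]-310)<28); s=cv2.erode(s.astype(np.uint8),np.ones((2,2)))>0
    (cx,cy),rr=cv2.minEnclosingCircle(P[s][:,:2].astype(np.float32)); print(' disc',P[s].mean(0),cx,cy,rr)
    s=(z>55)&(z<61)&(np.hypot(P[...,0]-pr[0],P[...,1]-pr[1])<60)&(P[...,1]>pr[1]+12); print(' anvil top',P[s].mean(0),cv2.minAreaRect(P[s][:,:2].astype(np.float32)))
E
python3 m3.py
```

```text
top plate ((535.5880737304688, 24.008193969726562), (309.2861022949219, 279.3457946777344), 15.147439956665039) plate z 12.732623 table 0.6933403
 yaw 0.26437268
 origin [541.32108331  41.10008126] pivot pred [484.41955328  98.21589416] nest [616.32836848  51.04529864] catch [528.31858873 -63.94721991]
 post pred [616.09930081  50.67176633]
 post [613.04485479  50.17971927 107.22965437] [608.28561437  44.54983006  74.94352267] [623.12647882  57.77912721 111.4082722 ] 47 top [616.33468229  50.7912096  108.32812367] 32
 spindle [484.44908979  98.25533731  62.05968388] 19
 disc [488.47558042 309.57015404  36.39535417] 487.97998046875 309.12762451171875 17.890737533569336
 anvil top [628.08145874  85.49385173  58.48892652] ((628.4876098632812, 85.0712890625), (29.4223575592041, 39.56828308105469), 68.52137756347656)
scene plate ((540.58251953125, 23.664337158203125), (312.6015930175781, 290.5703125), 15.213218688964844) plate z 11.807807 table -0.09304123
 yaw 0.2655207
 origin [546.29590324  40.76279438] pivot pred [489.32884178  97.81324363] nest [621.29171959  50.79411528] catch [533.41401467 -64.29936194]
 post pred [621.0630839   50.42031745]
 post [620.7903973   56.55857337  95.92326749] [610.94148877  43.37692392  75.44548577] [626.37758785  61.13888077 110.19954985] 109 top [619.17842317  53.5360554  106.87508717] 36
 spindle [489.09104041 100.33508377  59.20117435] 31
 disc [492.51625814 314.77416109  36.13269302] 492.18994140625 314.1546325683594 17.794681549072266
 anvil top [631.7850576   88.02046414  57.57629086] ((631.1663818359375, 86.80706787109375), (32.10685729980469, 39.7361946105957), 67.84822845458984)
```

```bash
cat >> h.py <<'E'
from scipy.spatial.transform import Rotation as Ro
def st():
    s=ctrl.sense(); q=s['ee_rot']; R=Ro.from_quat([q[1],q[2],q[3],q[0]]).as_matrix()
    return s,np.array(s['eef_pos']),R
def plan(target,jaw=None):
    s,p,R=st(); d=R.T@(np.array(target,float)-p)
    j=np.degrees(np.arctan2(R[1,1],R[0,1]))
    print('t',round(s['time_s'],2),'pos',p.round(1),'jaw',round(j,1),'force',s['force'].round(2),'grip',round(s['grip_width'],3))
    print('shift',d.round(1), 'turn',None if jaw is None else round((j-jaw+90)%180-90,1))
E
python3 -c "
from h import *
plan([618,52,230],70.2)"
```

```text
t 0.1 pos [233.8 469.9 303.4] jaw 63.5 force [ 0.21 -0.49 -0.05] grip 1.002
shift [-530.1 -202.9   73.5] turn -6.7
```

>>> move_arm(
  series=[
    [[-530, -203, 74], -6.7, 0.4],
    [[-530, -203, 74], -6.7, 0.4],
    [[-530, -203, 74], -6.7, 0.4],
    [[-530, -203, 74], -6.7, 0.4],
    [[-530, -203, 74], -6.7, 0.4],
    [[-530, -203, 74], -6.7, 0.4],
    [[-530, -203, 74], -6.7, 0.4],
    [[-530, -203, 74], -6.7, 0.4],
    [[-530, -203, 74], -6.7, 0.4],
    [[-530, -203, 74], -6.7, 0.4],
  ],
  force=20,
)

```text
time_s: 1.35
eef_pos: [619.2, 49.0, 228.2]
ee_rot: [-0.001, 0.173, 0.985, -0.0]
force: [0.0, 1.0, 0.4]
grip_width: 0.399
```

```bash
cat > snap.py <<'E'
from h import *
k=sys.argv[1]
for n,x,y in(('scene',150,110),('top',150,80)):
    p,d=ctrl.capture(n); np.savez(f'{n}{k}.npz',p=p,d=d)
    cv2.imwrite(f'pics/{n}{k}.png',cv2.resize(p[y:y+200,x:x+260,::-1],None,fx=3,fy=3,interpolation=cv2.INTER_CUBIC))
    K,R,t,_=cam(n); v,u=np.mgrid[:384,:512]; P=(np.stack([u,v,np.ones_like(u)],-1)@np.linalg.inv(K).T*d[...,None]-t)@R
    np.save(f'{n}P{k}.npy',P)
plan([618,52,137],70.2)
E
python3 snap.py 1
```

```text
t 1.45 pos [618.   51.5 229. ] jaw 70.2 force [-0.41  0.57 -0.11] grip 0.402
shift [ 0.1  0.5 92. ] turn -0.0
```

View pics/scene1.png

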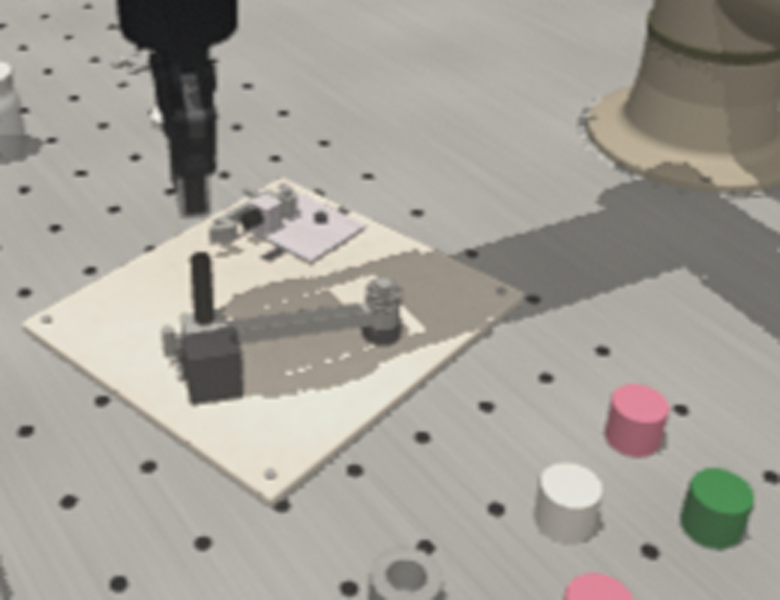

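View pics/top1.png

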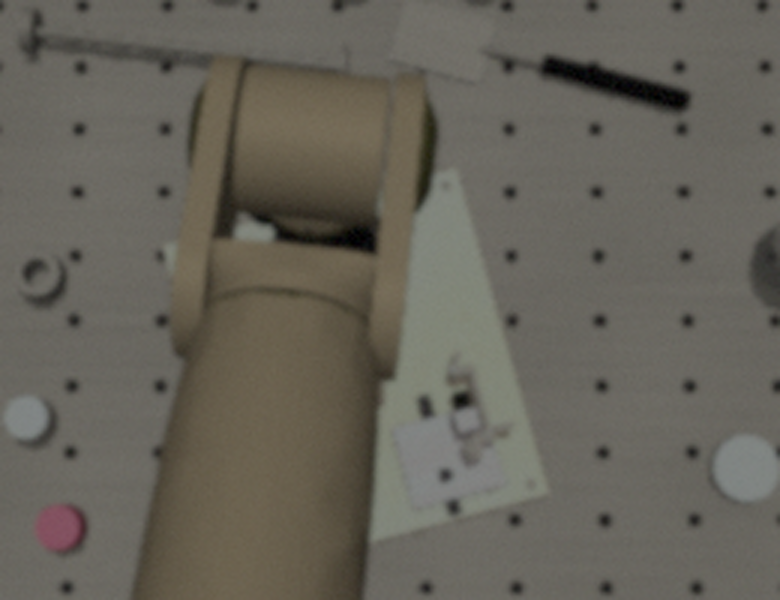

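```bash
python3 - <<'E'
from h import *
s,p,R=st(); P=np.load('scenePA.npy' if 0 else 'sceneP1.npy'); d=np.load('scene1.npz')['d']
Q=(P-p)@R
m=(abs(Q[...,0])<40)&(abs(Q[...,1])<70)&(Q[...,2]>20)&(Q[...,2]<85)
q=Q[m]; print(len(q))
for z in range(20,85,6):
    a=q[(q[:,2]>=z)&(q[:,2]<z+6)]
    if len(a)>5: print(z,len(a),np.percentile(a,[3,50,97],axis=0).round(1).tolist())
E
```

```text
211
20 33 [[-16.2, 26.4, 20.2], [-3.4, 46.6, 22.3], [6.4, 48.5, 25.6]]
32 12 [[-14.8, -22.5, 35.6], [-8.7, 29.4, 37.3], [1.0, 31.3, 37.8]]
38 25 [[-14.9, -20.3, 39.1], [-7.7, 27.6, 41.9], [2.9, 32.0, 43.5]]
44 32 [[-14.3, -18.5, 44.3], [-3.9, 27.3, 46.7], [6.8, 31.0, 49.3]]
50 33 [[-14.8, -17.7, 50.3], [-6.6, 27.9, 52.8], [6.5, 30.2, 55.3]]
56 31 [[-14.8, -18.7, 56.5], [-7.1, 25.7, 58.8], [6.4, 30.8, 61.0]]
62 25 [[-15.0, -20.8, 62.1], [-6.9, 24.4, 64.0], [6.2, 29.1, 67.2]]
68 16 [[-14.0, -1.2, 68.3], [-3.5, 22.4, 70.6], [4.7, 24.9, 72.3]]
```

Against the known gripper, the scene camera reads about 4 mm too far in x, so I trust the top view there. I'll go down around the post with 34 mm between the pads.

>>> move_arm(
  series=[
    [[2, 0, 20], 0, 0.4],
    [[2, 0, 40], 0, 0.4],
    [[2, 0, 55], 0, 0.4],
    [[2, 0, 70], 0, 0.4],
    [[2, 0, 80], 0, 0.4],
    [[2, 0, 89], 0, 0.4],
    [[2, 0, 89], 0, 0.4],
    [[2, 0, 89], 0, 0.4],
  ],
)

```text
time_s: 2.45
eef_pos: [616.3, 52.8, 141.3]
ee_rot: [0.0, 0.172, 0.985, 0.0]
force: [-0.0, -0.3, 0.7]
grip_width: 0.396
```

```bash
python3 snap.py 2
```

```text
t 2.55 pos [616.3  52.8 141.4] jaw 70.2 force [-0.52 -0.9  -0.06] grip 0.395
shift [-1.9 -0.2  4.4] turn 0.0
```

View pics/scene2.png

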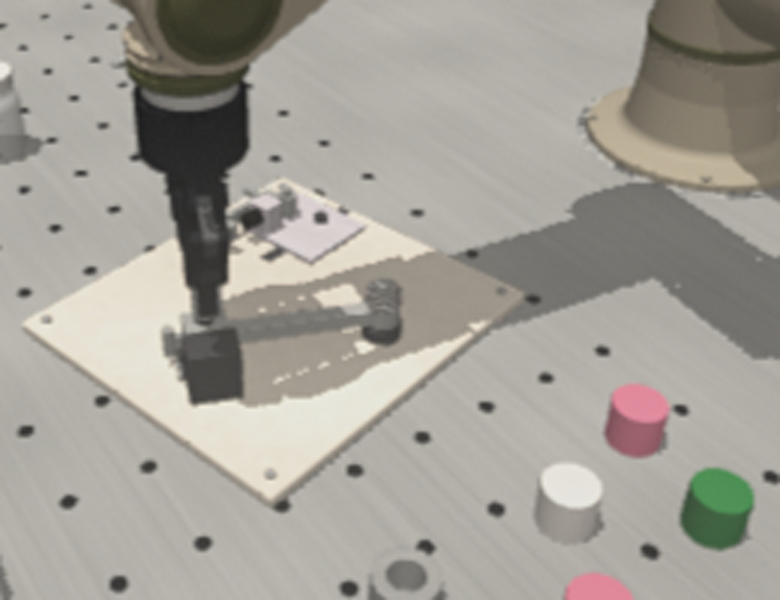

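>>> move_arm(
  series=[
    [[0, -3, 0], 0, 0.4],
    [[0, -6, 0], 0, 0.4],
    [[0, -6, 0], 0, 0.4],
  ],
)

```text
time_s: 2.92
eef_pos: [614.0, 46.8, 141.0]
ee_rot: [0.0, 0.172, 0.985, -0.0]
force: [0.3, -0.2, -0.7]
grip_width: 0.401
```

>>> move_arm(
  series=[
    [[0, -1, 0], 0, 0.4],
    [[0, -1.5, 0], 0, 0.4],
    [[0, -1.5, 0], 0, 0.4],
  ],
)

```text
time_s: 3.3
eef_pos: [613.5, 45.7, 140.9]
ee_rot: [-0.0, 0.172, 0.985, -0.0]
force: [0.5, 0.0, 0.0]
grip_width: 0.4
```

>>> move_arm(
  series=[
    [[0, -1, 0], 0, 0.4],
    [[0, -1.5, 0], 0, 0.4],
    [[0, -1.5, 0], 0, 0.4],
  ],
)

```text
time_s: 3.68
eef_pos: [613.0, 44.3, 140.9]
ee_rot: [-0.0, 0.172, 0.985, 0.0]
force: [-0.5, 0.2, 0.1]
grip_width: 0.402
```

>>> move_arm(
  series=[
    [[0, -1, 0], 0, 0.4],
    [[0, -2, 0], 0, 0.4],
    [[0, -2, 0], 0, 0.4],
  ],
)

```text
time_s: 4.05
eef_pos: [612.4, 42.7, 140.9]
ee_rot: [0.0, 0.172, 0.985, 0.0]
force: [1.3, 2.4, -1.0]
grip_width: 0.398
```

>>> move_arm(
  series=[
    [[0, -1, 0], 0, 0.4],
    [[0, -2, 0], 0, 0.4],
    [[0, -2, 0], 0, 0.4],
  ],
)

```text
time_s: 4.42
eef_pos: [611.8, 40.6, 140.9]
ee_rot: [0.0, 0.172, 0.985, 0.0]
force: [3.0, 2.4, -0.3]
grip_width: 0.398
```

```bash
cat > arc.py <<'E'
from h import *
piv=np.array([484.4,99.1])
s,p,R=st(); c=R.T@np.array([piv[0]-p[0],piv[1]-p[1],0.]); c=c[:2]
print('c',c,'t',s['time_s'],'p',p,'f',s['force'],'tang f',(R.T@s['force']).round(2))
j=np.arctan2(R[1,1],R[0,1]); 
pc=p[:2]+R[:2,1]*9; a=np.arctan2(*(pc-piv)[::-1]); print('striker est',0.264-np.radians(35)-a,'r',np.linalg.norm(pc-piv),'jaw',np.degrees(j))
for D in map(float,sys.argv[1:]):
    r=np.radians(D); M=np.array([[np.cos(r),-np.sin(r)],[np.sin(r),np.cos(r)]]); print(D,(c-M@c).round(1))
E
python3 arc.py 2 5 9 13 17 21 25 29 33 36 39
```

```text
c [139.64785304  12.03319228] t 4.425 p [611.75283669  40.55449407 140.93281047] f [ 2.95457852  2.4038471  -0.34206639] tang f [-1.97  3.26  0.34]
striker est 0.019796072418490906 r 139.6807925765156 jaw 70.2361399618683
2.0 [ 0.5 -4.9]
5.0 [  1.6 -12.1]
9.0 [  3.6 -21.7]
13.0 [  6.3 -31.1]
17.0 [  9.6 -40.3]
21.0 [ 13.6 -49.2]
25.0 [ 18.2 -57.9]
29.0 [ 23.3 -66.2]
33.0 [ 29.1 -74.1]
36.0 [ 33.7 -79.8]
39.0 [ 38.7 -85.2]
```

>>> move_arm(
  series=[
    [[0.5, -4.9, 0], 2, 0.4],
    [[1.6, -12.1, 0], 5, 0.4],
    [[3.6, -21.7, 0], 9, 0.4],
    [[6.3, -31.1, 0], 13, 0.4],
    [[9.6, -40.3, 0], 17, 0.4],
    [[13.6, -49.2, 0], 21, 0.4],
    [[18.2, -57.9, 0], 25, 0.4],
    [[23.3, -66.2, 0], 29, 0.4],
    [[29.1, -74.1, 0], 33, 0.4],
    [[33.7, -79.8, 0], 36, 0.4],
  ],
)

```text
time_s: 5.68
eef_pos: [553.0, -23.4, 140.9]
ee_rot: [0.001, 0.469, 0.883, 0.0]
force: [6.9, 4.9, -3.9]
grip_width: 0.401
```

```bash
python3 snap.py 3; python3 arc.py 1 2 3 4 5 6 7 8
```

```text
t 5.78 pos [552.9 -23.5 141. ] jaw 34.1 force [ 7.34  4.84 -4.  ] grip 0.401
shift [26.  96.2  4.1] turn -36.1
c [139.89633344  11.8968349 ] t 5.775 p [552.91106292 -23.45102948 140.96640016] f [ 7.34308126  4.83803924 -4.00371563] tang f [-0.1   8.79  4.01]
striker est 0.6500408897977057 r 139.92632860102128 jaw 34.06774663813027
1.0 [ 0.2 -2.4]
2.0 [ 0.5 -4.9]
3.0 [ 0.8 -7.3]
4.0 [ 1.2 -9.7]
5.0 [  1.6 -12.1]
6.0 [  2.  -14.6]
7.0 [  2.5 -17. ]
8.0 [  3.  -19.4]
```

View pics/scene3.png

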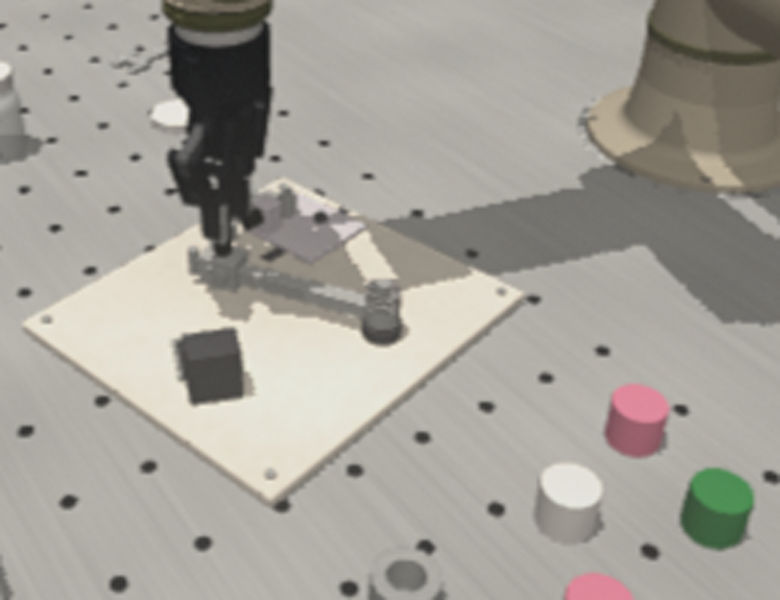

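View pics/top3.png

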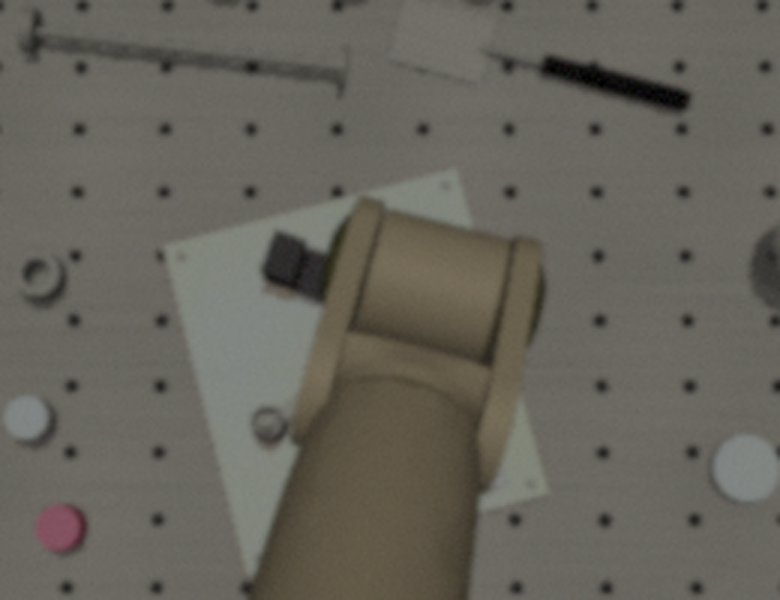

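```bash
python3 - <<'E'
from h import *
P=np.load('topP.npy'); O=np.array([541.3,41.1]);y=.2644
x=P[...,:2]-O; T=np.stack([x[...,0]*np.cos(y)+x[...,1]*np.sin(y),-x[...,0]*np.sin(y)+x[...,1]*np.cos(y)],-1)
m=(T[...,0]>-110)&(T[...,0]<10)&(T[...,1]>-125)&(T[...,1]<-75)&(P[...,2]>22)
img=np.zeros((300,720),np.uint8)
for (tx,ty),z in zip(T[m],P[m][:,2]):
    u=int((10-tx)*6); v=int((-75-ty)*6); cv2.circle(img,(u,v),5,int(min(255,(z-15)*6)),-1)
for k in range(0,12): cv2.putText(img,str(10-10*k),(60*k,12),0,.4,255); 
cv2.imwrite('pics/catch.png',cv2.applyColorMap(img,cv2.COLORMAP_JET))
E
```

```text
(no output)
```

View pics/catch.png

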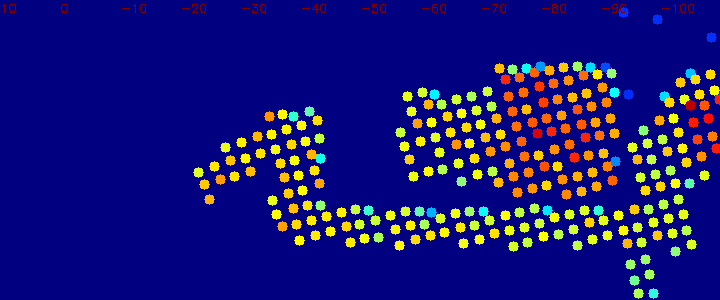

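Tool moved the arm to about 0.65 rad. The depth view puts the hook face at tester x≈-43 and the bumper face at ≈-57, so the arm should hook near 1.01 rad.

>>> move_arm(
  series=[
    [[0.5, -4.9, 0], 2, 0.4],
    [[1.2, -9.7, 0], 4, 0.4],
    [[2.0, -14.6, 0], 6, 0.4],
    [[3.0, -19.4, 0], 8, 0.4],
    [[4.2, -24.1, 0], 10, 0.4],
    [[5.5, -28.8, 0], 12, 0.4],
    [[6.3, -31.1, 0], 13, 0.4],
    [[7.1, -33.4, 0], 14, 0.4],
    [[7.1, -33.4, 0], 14, 0.4],
  ],
)

```text
time_s: 6.9
eef_pos: [521.9, -36.2, 141.0]
ee_rot: [0.001, 0.573, 0.82, 0.001]
force: [8.6, 3.2, -5.0]
grip_width: 0.4
```

```bash
python3 arc.py .4 .8 1.2 1.6 2 2.4 2.8
```

```text
c [139.94471112  11.36955411] t 6.9 p [521.91680596 -36.20072653 140.97357576] f [ 8.61835739  3.15091607 -4.98406854] tang f [-0.01  9.17  5.  ]
striker est 0.8893076498847068 r 139.96479894202793 jaw 20.14257547141987
0.4 [ 0.1 -1. ]
0.8 [ 0.2 -2. ]
1.2 [ 0.3 -2.9]
1.6 [ 0.4 -3.9]
2.0 [ 0.5 -4.9]
2.4 [ 0.6 -5.9]
2.8 [ 0.7 -6.8]
```

>>> move_arm(
  series=[
    [[0.2, -2, 0], 0.8, 0.4],
    [[0.4, -3.9, 0], 1.6, 0.4],
    [[0.6, -5.9, 0], 2.4, 0.4],
    [[0.6, -5.9, 0], 2.4, 0.4],
  ],
)

```text
time_s: 7.4
eef_pos: [516.3, -37.7, 141.0]
ee_rot: [0.001, 0.59, 0.808, 0.001]
force: [10.0, 5.6, -5.1]
grip_width: 0.4
```

>>> move_arm(
  series=[
    [[0.1, -1, 0], 0.4, 0.4],
    [[0.2, -2, 0], 0.8, 0.4],
    [[0.2, -2, 0], 0.8, 0.4],
  ],
)

```text
time_s: 7.78
eef_pos: [514.3, -38.1, 141.0]
ee_rot: [0.001, 0.595, 0.804, 0.001]
force: [9.5, 3.9, -6.1]
grip_width: 0.398
```

>>> move_arm(
  series=[
    [[0.1, -1, 0], 0.4, 0.4],
    [[0.2, -2, 0], 0.8, 0.4],
    [[0.2, -2, 0], 0.8, 0.4],
  ],
)

```text
time_s: 8.15
eef_pos: [512.3, -38.5, 141.0]
ee_rot: [0.001, 0.601, 0.799, 0.001]
force: [8.4, 4.2, -5.5]
grip_width: 0.398
```

```bash
python3 arc.py .4 .8 1.2 1.6
```

```text
c [139.96450028  11.46365671] t 8.15 p [512.32278416 -38.52921952 140.95902618] f [ 8.39424029  4.16320759 -5.5143293 ] tang f [1.67 9.21 5.53]
striker est 0.9596426379062801 r 139.9862052876884 jaw 16.151052684147967
0.4 [ 0.1 -1. ]
0.8 [ 0.2 -2. ]
1.2 [ 0.3 -2.9]
1.6 [ 0.4 -3.9]
```

>>> move_arm(
  series=[
    [[0.1, -1, 0], 0.4, 0.4],
    [[0.2, -2, 0], 0.8, 0.4],
    [[0.2, -2, 0], 0.8, 0.4],
  ],
)

```text
time_s: 8.52
eef_pos: [510.4, -38.9, 141.0]
ee_rot: [0.001, 0.606, 0.795, 0.001]
force: [10.1, 3.3, -5.7]
grip_width: 0.402
```

>>> move_arm(
  series=[
    [[0.1, -1, 0], 0.4, 0.4],
    [[0.2, -2, 0], 0.8, 0.4],
    [[0.2, -2, 0], 0.8, 0.4],
  ],
)

```text
time_s: 8.9
eef_pos: [508.4, -39.3, 141.0]
ee_rot: [0.001, 0.612, 0.791, 0.001]
force: [8.6, 3.5, -6.5]
grip_width: 0.402
```

```bash
python3 arc.py .4 .8 1.2 1.6
```

```text
c [139.98437824  11.48805368] t 8.9 p [508.44650846 -39.28126907 140.97424481] f [ 8.64839536  3.49747218 -6.48576432] tang f [1.22 9.23 6.51]
striker est 0.9877681244028851 r 140.00651657559123 jaw 14.549425629092017
0.4 [ 0.1 -1. ]
0.8 [ 0.2 -2. ]
1.2 [ 0.3 -2.9]
1.6 [ 0.4 -3.9]
```

>>> move_arm(
  series=[
    [[0.1, -1, 0], 0.4, 0.4],
    [[0.1, -1.5, 0], 0.6, 0.4],
    [[0.1, -1.5, 0], 0.6, 0.4],
  ],
)

```text
time_s: 9.28
eef_pos: [507.0, -39.5, 141.0]
ee_rot: [0.001, 0.616, 0.788, 0.001]
force: [9.2, 3.4, -6.5]
grip_width: 0.402
```

```bash
python3 snap.py 4;python3 arc.py
```

```text
t 9.38 pos [507.  -39.5 141. ] jaw 14.0 force [ 9.06  3.41 -5.7 ] grip 0.402
shift [ 62.1 129.8   4.3] turn -56.2
c [139.98354071  11.51984513] t 9.375 p [506.98160986 -39.52963875 140.97482757] f [ 9.05991607  3.41169329 -5.69581417] tang f [1.13 9.6  5.72]
striker est 0.9983476732732013 r 140.00624304104824 jaw 13.956276091242087
```

View pics/scene4.png

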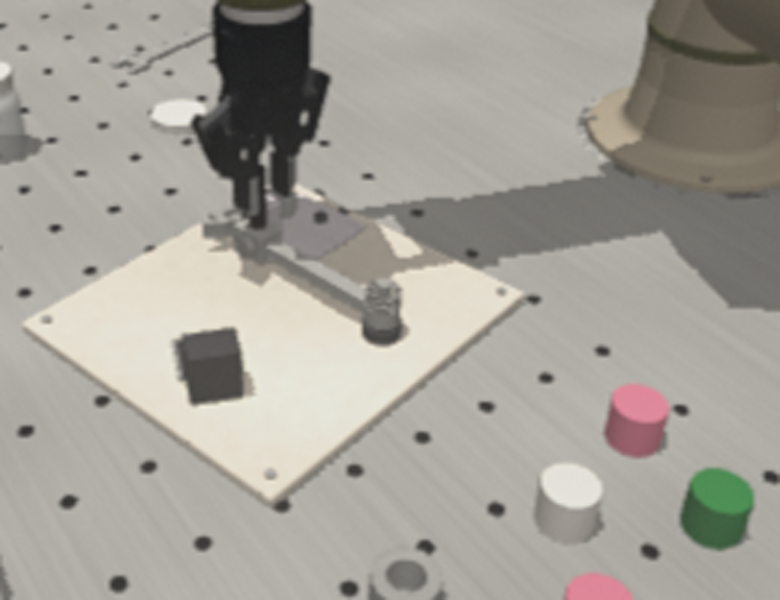

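The post sits against the left finger at (257,205), and the toe pin is near the hook at (215,228). I'll keep going in small steps.

>>> move_arm(
  series=[
    [[0.1, -1, 0], 0.4, 0.4],
    [[0.1, -1.5, 0], 0.6, 0.4],
    [[0.1, -1.5, 0], 0.6, 0.4],
  ],
)

```text
time_s: 9.75
eef_pos: [505.4, -39.8, 141.0]
ee_rot: [0.001, 0.62, 0.785, 0.001]
force: [9.0, 4.0, -6.1]
grip_width: 0.402
```

>>> move_arm(
  series=[
    [[0.1, -1, 0], 0.4, 0.4],
    [[0.1, -1.5, 0], 0.6, 0.4],
    [[0.1, -1.5, 0], 0.6, 0.4],
  ],
)

```text
time_s: 10.12
eef_pos: [504.0, -40.0, 141.0]
ee_rot: [0.001, 0.624, 0.781, 0.001]
force: [9.8, 4.3, -6.1]
grip_width: 0.402
```

```bash
python3 arc.py
```

```text
c [140.02582181  11.5915472 ] t 10.125 p [504.00197465 -40.03073785 140.97629347] f [ 9.75805609  4.33248687 -6.14036882] tang f [ 2.08 10.46  6.17]
striker est 1.0198760272105893 r 140.04981696383575 jaw 12.751810432870442
```

>>> move_arm(
  series=[
    [[0.1, -1, 0], 0.4, 0.4],
    [[0.1, -1, 0], 0.4, 0.4],
  ],
)

```text
time_s: 10.38
eef_pos: [503.0, -40.2, 141.0]
ee_rot: [0.001, 0.627, 0.779, 0.001]
force: [9.0, 4.4, -5.6]
grip_width: 0.399
```

```bash
python3 arc.py
```

```text
c [140.03910465  11.61168091] t 10.375 p [503.00907954 -40.18205204 140.97849944] f [ 9.02577417  4.44843533 -5.62039289] tang f [2.42 9.75 5.64]
striker est 1.0270300761973994 r 140.06347505427001 jaw 12.350048677616876
```

>>> move_arm(
  series=[
    [[0.1, -1, 0], 0.4, 0.4],
    [[0.1, -1, 0], 0.4, 0.4],
  ],
)

```text
time_s: 10.62
eef_pos: [502.0, -40.3, 141.0]
ee_rot: [0.001, 0.63, 0.777, 0.001]
force: [9.8, 4.6, -6.0]
grip_width: 0.398
```

```bash
python3 arc.py
```

```text
c [140.02510647  11.61724437] t 10.625 p [502.02599137 -40.29627402 140.99742185] f [ 9.78877137  4.55056413 -5.96477516] tang f [ 2.43 10.5   5.99]
striker est 1.0340668296431947 r 140.0495833021764 jaw 11.94925688864342
```

>>> move_arm(
  series=[
    [[0.1, -1, 0], 0.4, 0.4],
    [[0.1, -1, 0], 0.4, 0.4],
  ],
)

```text
time_s: 10.88
eef_pos: [501.2, -40.4, 141.0]
ee_rot: [0.001, 0.632, 0.775, 0.001]
force: [10.9, 4.7, -7.5]
grip_width: 0.399
```

```bash
python3 arc.py
```

```text
c [140.04808707  11.4146737 ] t 10.875 p [501.24000878 -40.39975527 140.9859991 ] f [10.92146549  4.67196578 -7.53023952] tang f [ 2.4  11.61  7.57]
striker est 1.0397100860549555 r 140.0689206940776 jaw 11.542916056871606
```

>>> move_arm(
  series=[
    [[0.1, -1, 0], 0.4, 0.4],
    [[0.1, -1, 0], 0.4, 0.4],
  ],
)

```text
time_s: 11.12
eef_pos: [500.5, -40.4, 141.0]
ee_rot: [0.002, 0.635, 0.772, 0.001]
force: [13.9, 5.7, -8.2]
grip_width: 0.398
```

```bash
python3 arc.py
```

```text
c [140.0337709   11.13561781] t 11.125 p [500.52849588 -40.44690411 141.01243915] f [13.88766507  5.69809071 -8.22600059] tang f [ 2.92 14.69  8.29]
striker est 1.0447602520864607 r 140.0500774069735 jaw 11.139545114347284
```

The tangential force has climbed steeply to 14.7 N, about 3.6 N/mm, so this is the bumper at roughly 1 mm of travel. The hook should now be past, so I'll ease back.

>>> move_arm(
  series=[
    [[0, 0.5, 0], 0, 0.4],
    [[0, 1, 0], 0, 0.4],
    [[0, 1.5, 0], 0, 0.4],
    [[0, 2, 0], 0, 0.4],
    [[0, 2, 0], 0, 0.4],
  ],
)

```text
time_s: 11.75
eef_pos: [502.0, -40.1, 141.0]
ee_rot: [0.001, 0.635, 0.772, 0.001]
force: [9.4, 4.7, -6.5]
grip_width: 0.399
```

```bash
python3 arc.py
```

```text
c [139.95255803   9.63755304] t 11.75 p [502.02508438 -40.07241515 140.96134555] f [ 9.39789718  4.74829031 -6.45462964] tang f [ 2.84 10.12  6.48]
striker est 1.0337608512686924 r 139.95402169521472 jaw 11.156988763412967
```

>>> move_arm(
  series=[
    [[0, 0.5, 0], 0, 0.4],
    [[0, 1, 0], 0, 0.4],
    [[0, 1.5, 0], 0, 0.4],
    [[0, 2, 0], 0, 0.4],
    [[0, 2, 0], 0, 0.4],
  ],
)

```text
time_s: 12.38
eef_pos: [503.9, -39.6, 141.0]
ee_rot: [0.001, 0.635, 0.773, 0.001]
force: [9.5, 5.1, -5.2]
grip_width: 0.4
```

```bash
python3 arc.py
```

```text
c [139.84663979   7.67264916] t 12.375 p [503.93826508 -39.58745449 140.95895271] f [ 9.54285347  5.06019816 -5.24331216] tang f [ 3.12 10.33  5.27]
striker est 1.019671568291319 r 139.85294286933186 jaw 11.159425368328941
```

>>> move_arm(
  series=[
    [[0, 0.5, 0], 0, 0.4],
    [[0, 1, 0], 0, 0.4],
    [[0, 1, 0], 0, 0.4],
  ],
)

```text
time_s: 12.75
eef_pos: [504.5, -39.5, 141.0]
ee_rot: [0.001, 0.635, 0.773, 0.0]
force: [6.4, 3.5, -3.5]
grip_width: 0.396
```

```bash
python3 arc.py
```

```text
c [139.84570242   7.08652605] t 12.75 p [504.53429704 -39.47001924 140.96060417] f [ 6.41010053  3.5318009  -3.53195656] tang f [2.22 6.97 3.54]
striker est 1.0153279142056653 r 139.8587950059193 jaw 11.168172223472482
```

>>> move_arm(
  series=[
    [[0, 0.5, 0], 0, 0.4],
    [[0, 1, 0], 0, 0.4],
    [[0, 1, 0], 0, 0.4],
  ],
)

```text
time_s: 13.12
eef_pos: [505.0, -39.5, 140.9]
ee_rot: [-0.0, 0.635, 0.773, -0.0]
force: [-0.5, 0.6, 0.2]
grip_width: 0.4
```

```bash
python3 arc.py
```

```text
c [139.90909692   6.79402861] t 13.125 p [504.95169366 -39.45808685 140.90880434] f [-0.54642584  0.63791806  0.15659224] tang f [ 0.73 -0.41 -0.16]
striker est 1.0123911827431393 r 139.92649134870578 jaw 11.217027914771691
```

The force has dropped to zero, so the arm is on the hook. I'll centre around the post and rise straight up.

>>> move_arm(
  series=[
    [[0, 2, 0], 0, 0.4],
    [[0, 5, 0], 0, 0.4],
    [[0, 8, 0], 0, 0.4],
    [[0, 8, 0], 0, 0.4],
    [[0, 8, -15], 0, 0.4],
    [[0, 8, -40], 0, 0.4],
    [[0, 8, -75], 0, 0.4],
    [[0, 8, -110], 0, 0.4],
    [[0, 8, -110], 0, 0.4],
  ],
)

```text
time_s: 14.25
eef_pos: [513.7, -37.8, 254.3]
ee_rot: [0.003, 0.634, 0.773, 0.001]
force: [0.4, 0.5, -0.5]
grip_width: 0.403
```

```bash
python3 -c "
from h import *
plan([489.5,311,230],90)"
```

```text
t 14.25 pos [513.7 -37.8 254.3] jaw 11.2 force [ 0.37  0.5  -0.45] grip 0.403
shift [346.9  44.1  23.5] turn -78.8
```

>>> move_arm(
  series=[
    [[347, 44, 0], -89, 0.75],
    [[347, 44, 0], -89, 0.75],
    [[347, 44, 0], -89, 0.75],
    [[347, 44, 0], -89, 0.75],
    [[347, 44, 0], -89, 0.75],
    [[347, 44, 0], -89, 0.75],
    [[347, 44, 24], -89, 0.75],
    [[347, 44, 24], -89, 0.75],
    [[347, 44, 24], -89, 0.75],
    [[347, 44, 24], -89, 0.75],
  ],
)

```text
time_s: 15.5
eef_pos: [488.4, 311.2, 226.6]
ee_rot: [-0.0, -0.089, 0.996, -0.0]
force: [-0.9, 0.3, -0.4]
grip_width: 0.747
```

```bash
python3 snap.py 5; python3 -c "
from h import *
plan([489.5,311,82],100)"
```

```text
t 15.6 pos [488.4 311.2 226.8] jaw 100.2 force [-0.54  0.1  -0.35] grip 0.752
shift [ -81.8 -278.    89.8] turn 30.0
t 15.6 pos [488.4 311.2 226.8] jaw 100.2 force [-0.54  0.1  -0.35] grip 0.752
shift [ -1.1  -0.4 144.8] turn 0.2
```

View pics/scene5.png

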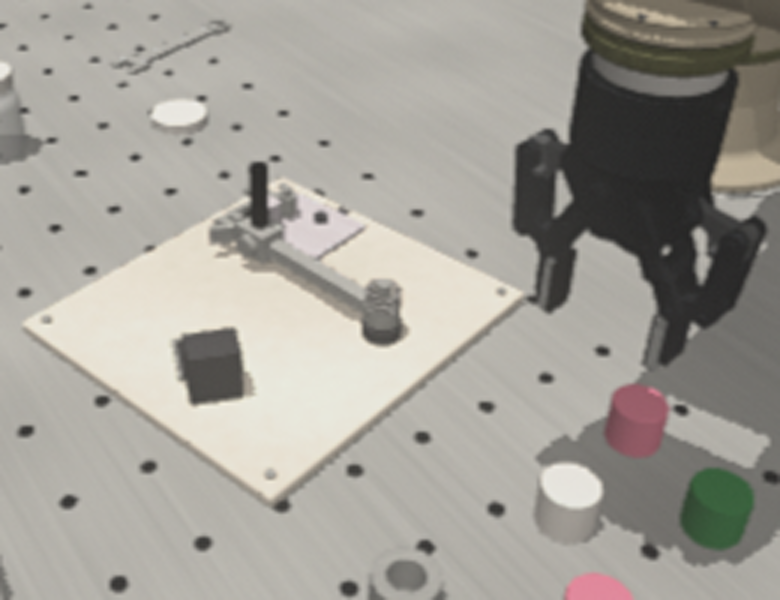

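View pics/top5.png

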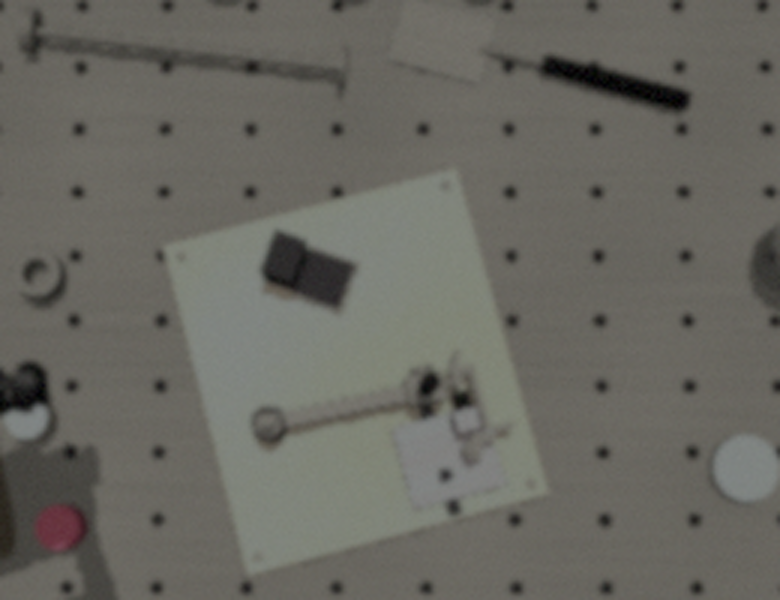

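The arm stays hooked, and the empty nest is visible in the top crop at (325,272). I'll go down on the disc, with the jaws at 100° for a centring squeeze.

>>> move_arm(
  series=[
    [[-1, 0, 50], 0, 0.75],
    [[-1, 0, 90], 0, 0.75],
    [[-1, 0, 115], 0, 0.75],
    [[-1, 0, 130], 0, 0.75],
    [[-1, 0, 140], 0, 0.75],
    [[-1, 0, 145], 0, 0.75],
    [[-1, 0, 145], 0, 0.75],
  ],
)

```text
time_s: 16.48
eef_pos: [489.7, 311.6, 82.2]
ee_rot: [0.0, -0.089, 0.996, 0.0]
force: [-0.2, 0.6, -0.2]
grip_width: 0.755
```

>>> move_arm(
  series=[
    [[0, 0, 0], 0, 0.55],
    [[0, 0, 0], 0, 0.5],
    [[0, 0, 0], 0, 0.45],
    [[0, 0, 0], 0, 0.4],
    [[0, 0, 0], 0, 0.4],
    [[0, 0, 0], 0, 0.4],
    [[0, 0, 0], 0, 0.4],
  ],
  force=20,
)

```text
time_s: 17.35
eef_pos: [489.8, 311.6, 82.4]
ee_rot: [0.0, -0.089, 0.996, 0.0]
force: [-0.6, -0.7, 5.6]
grip_width: 0.458
```

```bash
python3 -c "
from h import *
plan([489.5,311,82],10)"
```

```text
t 17.35 pos [489.8 311.6  82.4] jaw 100.2 force [-0.59 -0.72  5.6 ] grip 0.458
shift [ 0.4 -0.5  0.4] turn -89.8
```

>>> move_arm(
  series=[
    [[0, 0, 0], 0, 0.7],
    [[0, 0, 0], 0, 0.7],
    [[0, 0, 0], 10, 0.7],
    [[0, 0, 0], 20, 0.7],
    [[0, 0, 0], 30, 0.7],
    [[0, 0, 0], 40, 0.7],
    [[0, 0, 0], 50, 0.7],
    [[0, 0, 0], 60, 0.7],
    [[0, 0, 0], 70, 0.7],
    [[0, 0, 0], 80, 0.7],
  ],
)

```text
time_s: 18.6
eef_pos: [489.5, 311.5, 81.7]
ee_rot: [-0.0, 0.574, 0.819, -0.0]
force: [-0.4, 0.3, -1.3]
grip_width: 0.708
```

>>> move_arm(
  series=[
    [[0, 0, 0], 10, 0.7],
    [[0, 0, 0], 10, 0.6],
    [[0, 0, 0], 10, 0.5],
    [[0, 0, 0], 10, 0.45],
    [[0, 0, 0], 10, 0.4],
    [[0, 0, 0], 10, 0.4],
    [[0, 0, 0], 10, 0.4],
    [[0, 0, 0], 10, 0.4],
  ],
  force=25,
)

```text
time_s: 19.6
eef_pos: [489.6, 311.5, 82.0]
ee_rot: [0.0, 0.641, 0.767, 0.0]
force: [-0.7, 0.1, 2.0]
grip_width: 0.45
```

>>> move_arm(
  series=[
    [[0, 0, -20], 0, 0.4],
    [[0, 0, -60], 0, 0.4],
    [[0, 0, -100], 0, 0.4],
    [[0, 0, -100], 0, 0.4],
  ],
)

```text
time_s: 20.1
eef_pos: [490.5, 311.9, 184.6]
ee_rot: [0.001, 0.641, 0.767, 0.002]
force: [0.0, -0.8, -0.6]
grip_width: 0.455
```

```bash
python3 snap.py 6; python3 -c "
from h import *
plan([616,51.6,182],-19.85)
P=np.load('topP5.npy')
m=(abs(P[...,2]-12)<3.5)&(np.hypot(P[...,0]-616,P[...,1]-51)<45)
p=np.load('top5.npz')['p']
g=((p.max(2)<85)&(np.hypot(P[...,0]-610,P[...,1]-50)<34)&(P[...,2]<20)).astype(np.uint8)
g=cv2.morphologyEx(g,cv2.MORPH_OPEN,np.ones((3,3)))
cs,_=cv2.findContours(g,cv2.RETR_EXTERNAL,cv2.CHAIN_APPROX_NONE);c=max(cs,key=cv2.contourArea)
W=np.array([ray('top',u,v,13)[:2] for u,v in c[:,0]],np.float32);print(cv2.minAreaRect(W),W.mean(0))
"
```

```text
t 20.2 pos [489.3 311.4 181.2] jaw 10.2 force [-0.68 -0.25 -1.08] grip 0.46
shift [-278.1   80.6   44.2] turn -60.0
t 20.2 pos [489.3 311.4 181.2] jaw 10.2 force [-0.68 -0.25 -1.08] grip 0.46
shift [-278.2   78.5   -0.8] turn 30.1
((616.61181640625, 50.46459197998047), (44.75077438354492, 43.527156829833984), 70.31053161621094) [616.512    50.20432]
```

View pics/scene6.png

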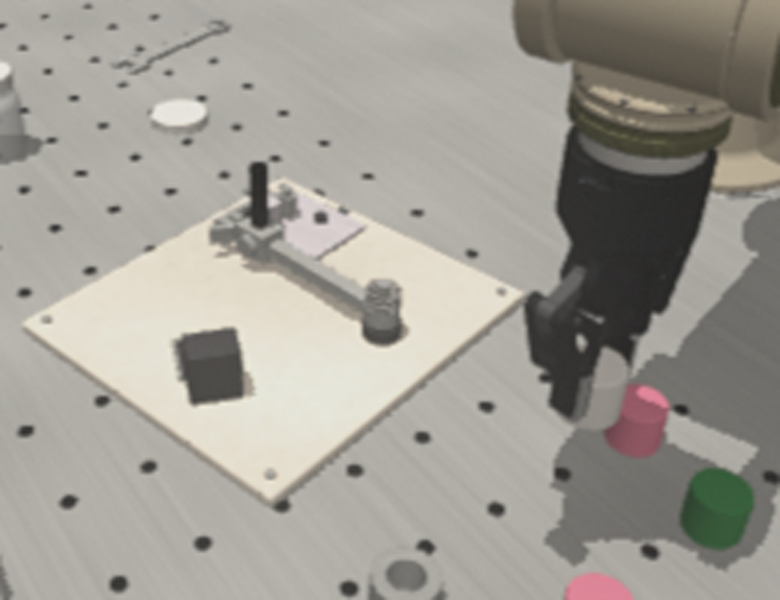

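```bash
python3 -c "
from h import *
plan([617.3,51.6,181],-19.85)"
```

```text
t 20.2 pos [489.3 311.4 181.2] jaw 10.2 force [-0.68 -0.25 -1.08] grip 0.46
shift [-2.784e+02  7.980e+01  2.000e-01] turn 30.1
```

>>> move_arm(
  series=[
    [[-100, 28, 0], 10, 0.4],
    [[-160, 45, 0], 20, 0.4],
    [[-220, 63, 0], 30, 0.4],
    [[-260, 74, 0], 30, 0.4],
    [[-279.3, 79, 0], 30, 0.4],
    [[-279.3, 79, 0], 30, 0.4],
    [[-279.3, 79, 0], 30, 0.4],
  ],
)

```text
time_s: 21.08
eef_pos: [616.3, 51.3, 180.6]
ee_rot: [-0.001, 0.818, 0.575, -0.001]
force: [0.5, 0.5, -0.5]
grip_width: 0.457
```

```bash
python3 snap.py 7; python3 -c "
from h import *
plan([617.3,51.6,102],-19.85)"
```

```text
t 21.18 pos [616.4  51.9 181.3] jaw -19.7 force [0.37 0.16 0.77] grip 0.449
shift [ 0.6  1.5 44.3] turn -89.9
t 21.18 pos [616.4  51.9 181.3] jaw -19.7 force [0.37 0.16 0.77] grip 0.449
shift [ 0.   1.1 79.3] turn 0.2
```

View pics/scene7.png

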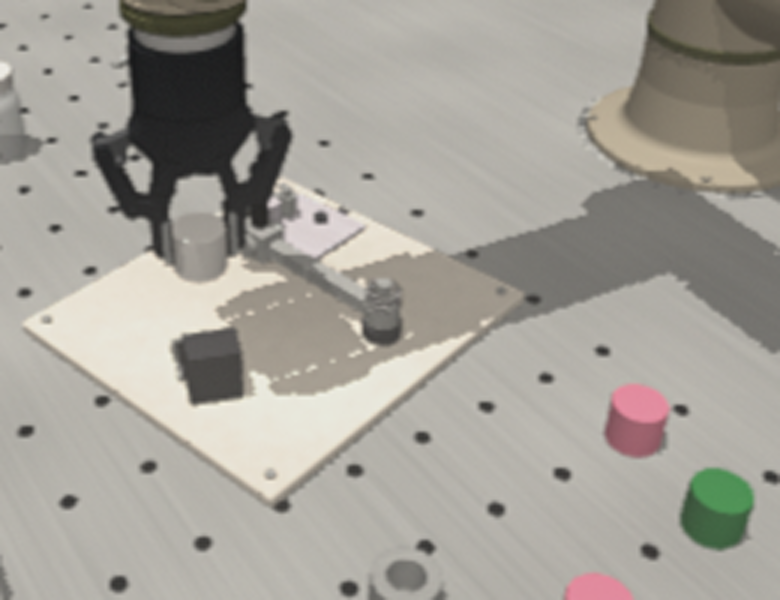

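```bash
python3 - <<'E'
from h import *
from scipy.optimize import least_squares
def fit(k,c0,zr):
    P=np.load(f'sceneP{k}.npy'); p=np.load(f'scene{k}.npz')['p']
    pass
    m=(np.hypot(P[...,0]-c0[0],P[...,1]-c0[1])<24)&(P[...,2]>zr[0])&(P[...,2]<zr[1])&(p.max(2)>70)
    q=P[m]; r=least_squares(lambda c:np.hypot(q[:,0]-c[0],q[:,1]-c[1])-20,c0,loss='soft_l1'); print(k,m.sum(),r.x,np.abs(r.fun).mean())
fit('7',[619,52],(102,128))
fit('',[492,314],(4,30))
P=np.load('sceneP7.npy')
s=(abs(P[...,2]-57.5)<3)&(np.hypot(P[...,0]-631,P[...,1]-87)<30); print('anvil',cv2.minAreaRect(P[s][:,:2].astype(np.float32)),P[s].mean(0),s.sum())
E
```

```text
7 195 [618.1031325   51.10606878] 0.8625818525717731Traceback (most recent call last):
  File "<stdin>", line 9, in <module>
  File "<stdin>", line 4, in fit
    fid = stack.enter_context(open(os.fspath(file), "rb"))
                              ~~~~^^^^^^^^^^^^^^^^^^^^^^^
FileNotFoundError: [Errno 2] No such file or directory: 'scene.npz'
```

```bash
python3 - <<'E'
from h import *
P=np.load('sceneP7.npy')
for k in('7','5','3'):
    P=np.load(f'sceneP{k}.npy'); s=(abs(P[...,2]-57.5)<2.5)&(np.hypot(P[...,0]-631,P[...,1]-87)<30); r=cv2.minAreaRect(P[s][:,:2].astype(np.float32)); n=np.array([12.6,34.8])
    print('anvil',r,P[s].mean(0),s.sum(),'nest',np.array(r[0])-n,P[s][:,:2].mean(0)-n)
E
```

```text
anvil ((630.8517456054688, 86.47220611572266), (32.26953125, 40.20798110961914), 67.16329193115234) [631.36923281  87.92603316  57.62207142] 175 nest [618.25174561  51.67220612] [618.76923281  53.12603316]
anvil ((630.7496337890625, 87.04395294189453), (30.982563018798828, 39.772518157958984), 70.81651306152344) [631.84205998  87.98415885  57.71672999] 170 nest [618.14963379  52.24395294] [619.24205998  53.18415885]
anvil ((630.8627319335938, 86.5065689086914), (32.10316467285156, 39.55043411254883), 69.8154067993164) [631.60284471  87.70291068  57.47607871] 170 nest [618.26273193  51.70656891] [619.00284471  52.90291068]
```

>>> move_arm(
  series=[
    [[0.5, 0.5, 25], 0, 0.4],
    [[0.5, 0.5, 45], 0, 0.4],
    [[0.5, 0.5, 60], 0, 0.4],
    [[0.5, 0.5, 70], 0, 0.4],
    [[0.5, 0.5, 78], 0, 0.4],
    [[0.5, 0.5, 80], 0, 0.4],
    [[0.5, 0.5, 80], 0, 0.4],
  ],
)

```text
time_s: 22.05
eef_pos: [617.7, 51.0, 102.2]
ee_rot: [0.0, 0.818, 0.575, 0.0]
force: [0.1, 0.1, -0.5]
grip_width: 0.457
```

>>> move_arm(
  series=[
    [[0, 0, 1], 0, 0.4],
    [[0, 0, 2], 0, 0.4],
    [[0, 0, 3], 0, 0.4],
    [[0, 0, 3], 0, 0.4],
  ],
)

```text
time_s: 22.55
eef_pos: [617.6, 51.0, 98.8]
ee_rot: [-0.0, 0.818, 0.575, -0.0]
force: [-0.4, -0.6, -0.7]
grip_width: 0.458
```

>>> move_arm(
  series=[
    [[0, 0, 1], 0, 0.4],
    [[0, 0, 2], 0, 0.4],
    [[0, 0, 2], 0, 0.4],
  ],
)

```text
time_s: 22.92
eef_pos: [617.5, 51.0, 96.8]
ee_rot: [-0.0, 0.818, 0.575, -0.0]
force: [-0.2, -0.2, -0.2]
grip_width: 0.457
```

>>> move_arm(
  series=[
    [[0, 0, 1], 0, 0.4],
    [[0, 0, 1.5], 0, 0.4],
    [[0, 0, 1.5], 0, 0.4],
  ],
)

```text
time_s: 23.3
eef_pos: [617.6, 51.0, 95.3]
ee_rot: [-0.0, 0.818, 0.575, -0.0]
force: [-0.4, 0.1, -0.1]
grip_width: 0.457
```

>>> move_arm(
  series=[
    [[0, 0, 0.5], 0, 0.4],
    [[0, 0, 1], 0, 0.4],
    [[0, 0, 1], 0, 0.4],
  ],
)

```text
time_s: 23.68
eef_pos: [617.6, 51.0, 94.3]
ee_rot: [-0.0, 0.818, 0.575, -0.0]
force: [1.0, 0.9, 0.2]
grip_width: 0.456
```

```bash
python3 snap.py 8
```

```text
t 23.77 pos [617.6  51.   94.4] jaw -19.8 force [-0.14 -0.1  -1.54] grip 0.46
shift [  1.1   0.  -42.6] turn -90.0
```

View pics/scene8.png

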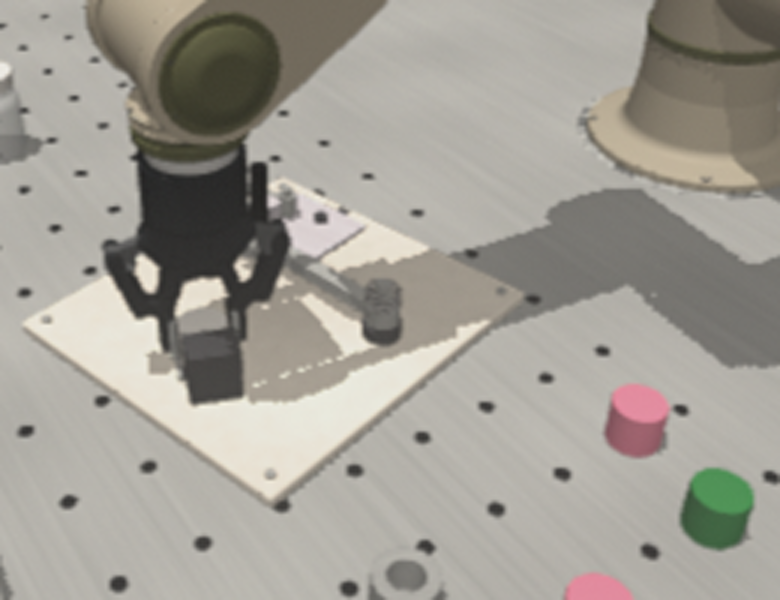

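The disc is inside the nest beside the anvil, at (205,320), with no force yet. A little further to touch the floor.

>>> move_arm(
  series=[
    [[0, 0, 0.5], 0, 0.4],
    [[0, 0, 1], 0, 0.4],
    [[0, 0, 1], 0, 0.4],
  ],
)

```text
time_s: 24.15
eef_pos: [617.6, 51.0, 94.0]
ee_rot: [0.0, 0.818, 0.575, 0.0]
force: [-2.5, 0.5, 5.5]
grip_width: 0.459
```

>>> move_arm(
  series=[
    [[0, 0, 0.4], 0, 0.4],
    [[0, 0, 0.8], 0, 0.4],
    [[0, 0, 0.8], 0, 0.4],
  ],
)

```text
time_s: 24.52
eef_pos: [617.7, 51.0, 93.9]
ee_rot: [0.0, 0.818, 0.575, 0.0]
force: [-5.4, 0.3, 12.2]
grip_width: 0.456
```

It touches down at z=94.0, which is the floor height exactly. Now I'll back off the press, open and rise.

>>> move_arm(
  series=[
    [[0, 0, -1], 0, 0.46],
    [[0, 0, -1], 0, 0.5],
    [[0, 0, -1], 0, 0.55],
    [[0, 0, -1], 0, 0.6],
    [[0, 0, -1], 0, 0.65],
    [[0, 0, -1], 0, 0.65],
    [[0, 0, -1], 0, 0.65],
  ],
)

```text
time_s: 25.4
eef_pos: [617.6, 51.0, 93.6]
ee_rot: [-0.0, 0.818, 0.575, -0.0]
force: [-0.1, 0.6, 0.2]
grip_width: 0.651
```

>>> move_arm(
  series=[
    [[0, 0, -15], 0, 0.65],
    [[0, 0, -40], 0, 0.65],
    [[0, 0, -80], 0, 0.65],
    [[0, 0, -130], 0, 0.65],
    [[0, 0, -160], 0, 0.65],
    [[0, 0, -160], 0, 0.65],
  ],
)

```text
time_s: 26.15
eef_pos: [618.1, 51.0, 257.1]
ee_rot: [0.002, 0.818, 0.575, 0.002]
force: [0.1, 0.0, -1.0]
grip_width: 0.645
```

```bash
python3 -c "
from h import *
plan([430,250,260],-19.85)"
```

```text
t 26.15 pos [618.1  51.  257.1] jaw -19.8 force [ 0.11  0.   -1.  ] grip 0.645
shift [ 123.7 -244.3   -4.1] turn 0.1
```

>>> move_arm(
  series=[
    [[124, -244, -10], 0, 0.65],
    [[124, -244, -10], 0, 0.65],
    [[124, -244, -10], 0, 0.65],
    [[124, -244, -10], 0, 0.65],
    [[124, -244, -10], 0, 0.65],
    [[124, -244, -10], 0, 0.65],
    [[124, -244, -10], 0, 0.65],
  ],
)

```text
time_s: 27.02
eef_pos: [430.3, 249.6, 263.2]
ee_rot: [0.0, 0.818, 0.575, -0.0]
force: [0.7, -0.8, 0.2]
grip_width: 0.651
```

```bash
python3 snap.py 9; python3 - <<'E'
from h import *
P=np.load('topP9.npy')
s=(P[...,2]>44)&(P[...,2]<52)&(np.hypot(P[...,0]-616,P[...,1]-50)<26)
# exclude anvil
d=(P[...,:2]-[616.6,50.5])@np.array([.34,.94]); s&=d<22
print('disc',P[s].mean(0),np.percentile(P[s][:,2],[5,50,95]),cv2.minEnclosingCircle(P[s][:,:2].astype(np.float32)),s.sum())
q=P[s]; A=np.c_[q[:,:2]-q[:,:2].mean(0),np.ones(len(q))]; print('tilt',np.linalg.lstsq(A,q[:,2],rcond=None)[0])
s=(abs(P[...,2]-58.5)<2.5)&(np.hypot(P[...,0]-628,P[...,1]-85)<30); r=cv2.minAreaRect(P[s][:,:2].astype(np.float32)); print('anvil',r,P[s].mean(0))
s=(P[...,2]>103)&(P[...,2]<113)&(np.hypot(P[...,0]-520,P[...,1]+37)<30); c=P[s].mean(0); print('post',c, 0.2644-np.radians(35)-np.arctan2(c[1]-98.2,c[0]-484.4))
E
```

```text
t 27.12 pos [430.5 249.4 263.3] jaw -19.8 force [ 0.62 -0.21 -0.94] grip 0.649
shift [-122.   243.4  126.2] turn 90.0
disc [617.60206757  50.22808296  48.42771145] [45.5908859  48.56266257 51.01033847] ((617.9815063476562, 53.01292037963867), 21.7921085357666) 169
tilt [7.15080586e-03 7.99866400e-03 4.84277114e+01]
anvil ((628.8380737304688, 85.59503173828125), (29.363895416259766, 39.29603958129883), 69.3745346069336) [628.61315182  85.97329623  58.57282456]
post [514.16710615 -38.13629797 108.53909887] 1.0093686277933358
```

View pics/scene9.png

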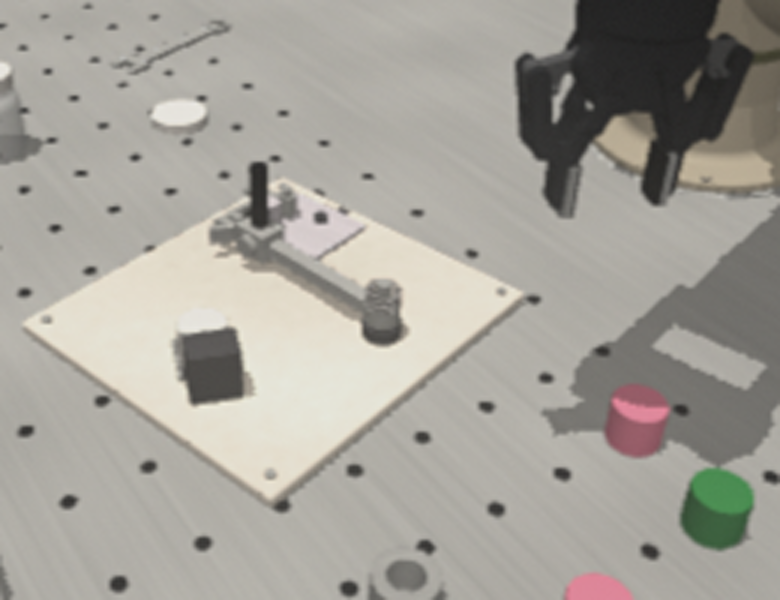

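View pics/top9.png

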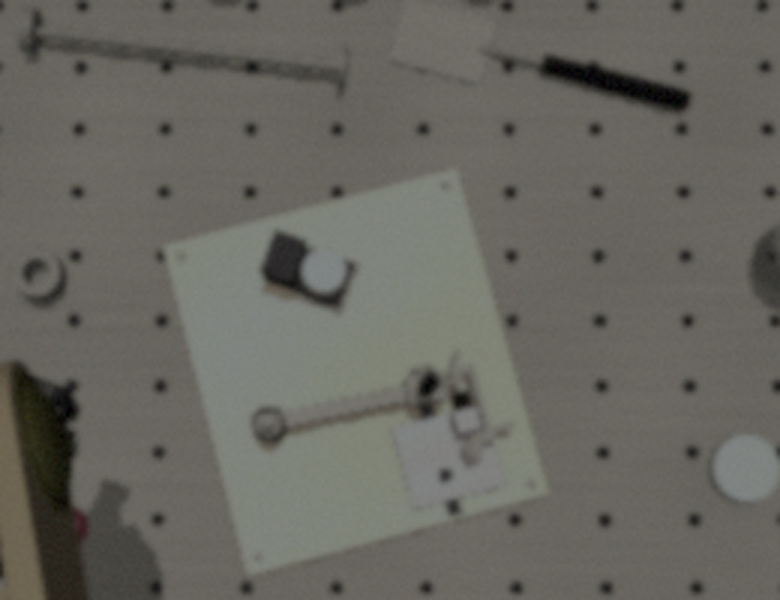

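The disc's top reads 48.4 mm high, flat, and about 1 mm from the nest centre. The arm is hooked at about 1.01 rad, and the collar and flat disc haven't moved. I'm handing in.

```bash
python3 -c "
from h import *
print(ctrl.finish_job())"
```

```text
the job is handed in; nothing more can be done
None
```

The striker arm is hooked and let go, the tall disc is in the nest, and I handed the job in after about 27 s. `finish_job` reports no verdict.

- **Striker arm:** I pushed the post round with one finger until the bumper took up about 1 mm of post travel, with the force rising from about 10 to 14.7 N. I then eased back until the force dropped to zero. The last picture shows the arm still drawn at about 1.01 rad. The fingers stayed well above the hook throughout.
- **Disc:** I squeezed it in two directions to centre it, then set it down. It touched at exactly the floor height, going in between the lips without any resistance. Its top reads 48.4 mm, level, and about 1 mm from the nest centre in the top view.
- **Other parts:** I did not touch the collar, the flat disc or the look-alikes. By eye the collar and flat disc are where they were; I did not measure them at the end.
- **Disagreements:** The two cameras disagreed by 3–5 mm. I settled that against the gripper, the post contact and the disc grasp. One last check was off: the circle drawn round the disc's top points came out about 3 mm from their mean, with a 21.8 mm radius. I put this down to stray anvil-edge points and used the mean.
- **Not checked:** I had no direct reading of the hook angle. That it is closed rests on the arm holding by itself.

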